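# Slide the parts carton round the standing things and seat it in the bay

## Task

Push the square parts carton along the desk, without lifting or tipping it and without touching the oil filter, the brown bottle or the yellow tub that stand about its path, into the bay between the two low aluminium rails. There press it home against the sprung rubber pad with a steady push of about 10 N for a moment, never so hard that the carton is crushed (20 N), then let go and leave it standing there in the bay.

Things in the scene. Friction and masses are not known exactly. Their poses are not given: they have to be found in the camera images.
- carton: Closed black cardboard box, 90 mm (its x) by 84 mm (its y), 90 mm tall, 0.4 to 0.7 kg, too wide to grip, so it is pushed on its faces; origin at the centre of its underside, z up. It starts left of the bay, on the robot's side of the bay's centre line or just on it, and goes into the bay with its -y face (90 mm wide) first. Sliding friction on the desk is about 2 to 5 N.
- bay_stop: The bay's fixed stop: an aluminium upright on a steel foot that carries a brass bush and a sprung rubber pad facing the bay's mouth. Origin on the desk, on the bay's centre line; +x of this frame points into the bay (the way of the last push, toward the robot's right). The upright stands at x = 88 to 108 mm. The bush is set by hand to another place each time.
- pad_middle (a point): A point fixed on the stop, at the middle of the places where the face of the free pad (46 mm wide, 40 tall, 34 mm up) may stand: x = +28 mm, z = 34 mm in the stop's frame. The true face lies up to 12 mm either way along x, is not reported and must be felt. The pad yields 1 mm per 2 N, for 15 mm. Friction of the carton adds to what fingers feel; let go, the carton springs back a few mm.
- guide: The bay's two fixed aluminium rails, 28 mm tall, on the same origin and axes as the stop: straight inner faces at y = +50 and -50 mm from x = -33 to +77 mm, so the carton has 5 mm of play each side; flared mouths begin at x = -60 mm (inner edges there about 60 mm from the centre line, outer ones 70 mm). The carton may rub on the rails.
- oil_filter: Dark grey upright cylinder, 79 mm across, 84 mm tall, fixed, on the robot's side of the way, before the bay's mouth; origin at the centre of its foot. Not to be touched.
- brown_bottle: Small brown bottle with black cap, 33 mm across, 68 mm tall, fixed, on the far side of the way, near the carton's start; origin at the centre of its foot. Not to be touched.
- grease_tub: Low yellow tub, 57 mm across, 36 mm tall, fixed, on the far side of the way, before the bay's mouth; origin at the centre of its foot. Not to be touched.

How it is judged:
By the outcome, as a careful person would: the job done as asked, in the order asked, and still so for the second after the job is handed in, with the robot touching nothing.
It also fails if it takes over 72 s, if anything falls off the work surface, if the arm or the gripper's body presses on something with over 40 N, if the wrist force passes 120 N, or if a joint passes its speed limit or range.

## Robot

A 6-joint arm with a two-finger parallel gripper is mounted at the origin on the work surface; the furniture and walls round the work are solid. World frame = base frame: x ahead of the robot, y to its left, z up, the work surface at z = 0. Lengths are in m, angles in rad, forces in N, time in s.
With the tool pointing down it reaches from about 0.35 to 0.775 m from the base axis. Payload 7.3 kg.
Tool frame: the origin (TCP) lies at the very end of the fingers, on their centre line; the grasp point (between the pads) lies grip_point_offset behind it (grip_point_offset is the distance from the TCP to the grasp point, in m); z points along the fingers, y is the direction in which the jaws open and shut (so a half turn about z gives the same grasp; the last joint's range is limited). The gripper opens to 92 mm and grips with 3 to 60 N. Pads are 19 mm wide; open, the fingers measure 130 mm over their backs; the gripper's body (75 mm by 190 mm) begins 47 mm behind the grasp point.
Start: joints at [-1.381, 0.342, 1.524, -0, 1.275, -0.146], TCP at [0.173, -0.496, 0.189] pointing down, gripper open.
Joint ranges: [-2.53, 2.53], [-0.77, 2.02], [0.04, 2.7], [-1, 4.14], [0.28, 2.66], [-3.11, 3.11]. Speed limits (rad/s): [2.57, 2.57, 3.14, 3.14, 3.14, 3.14].

## Interface

Orientations are given as [roll, pitch, yaw] about the fixed x, y, z axes, in that order (R = Rz(yaw) Ry(pitch) Rx(roll)).
In Python, from cell import * gives the robot as it stands.
- The arm moves only by the shell command python3 -m inch 'ROWS' [OPENING] [FORCE]. ROWS is JSON, a list that holds one entry, the list of rows, each a list of 4 numbers: the shift along the tool's x, y, z in mm, then the turn about the tool's z in rad. In form: [[[x, y, z, roll], ...]]. A call has 1 to 10 rows; each row shifts and turns the commanded pose from where the row before left it, along the tool's axes as they then stand; what a row does not reach is not made up. A row lasts 1/8 s, in which the tool goes at most 62.5 mm and 10.7 degrees, less where a joint would pass 70% of its speed; a pose out of reach is approached as far as the arm can. A call with a gripper value outside its range is refused whole. OPENING is the closure, from -1 (fully open) to 1 (shut), set as the call begins (- or left out, the last holds). The fingers move at their own pace and stop on an object; FORCE is the grip in N (left out, the last holds). Time passes only in rows, so rows that do not move let the fingers close. It gives the time, the measured TCP pose, the force and the opening at its end, in the units of the state.
- observe(): the state, without advancing time (a new reading comes with each control period).
- read_camera(name): name is "side" or "top"; returns a dict with "img" (480x640x3 uint8, blue, green, red), "fx", "fy", "cx", "cy" (pixels), "eye" and "rotation" of the camera in the world. Camera axes: x right, y down, z forward; pixel columns grow to the right and rows downward; lengths in m; the calibration is good to about 2 mm. A picture is of the moment at which its call begins. There is no depth.
- hand_in(): hands the job in, once; it reports no verdict.
Trained networks look in the newest picture that a camera, given by its name, has taken for a name from the list of things; names that differ only in an ending like _2 or _b are one class to them, and where a whole thing is asked for, a point or a joint stands for the part that bears it (a point fixed in the world has none). Each returns a list of dicts, best first, with "conf" (0 to 1); they miss things now and then, are a little off and sometimes report something else, mostly with a low value. They report only what shows in the picture. A call takes as long as a camera call.
- boxes_of(camera, label): "at" ([row, column] in pixels, amid what is visible of it).
- place_of(camera, label): "at" ([row, column] in pixels: a listed point, or the origin of a listed thing).
The state is a dict: "time": time; "qpos": joint angles; "qvel": joint speeds; "joint_efforts": joint torques, N m; "tool_pos": TCP position; "tool_rot": TCP orientation; "contact_force": force on the tool from outside, world axes, zero at the start; "torque": the same for the moment, N m; "opening": finger opening in m.
Only numpy, scipy, OpenCV 4.12 (cv2) and the standard library are available. Lean on these libraries where they do the work, as an engineer would, in place of code of your own. Each camera call takes 0.05 s, during which the arm holds its last target. There are 200 camera calls.

## Working session

There is one attempt and no reset: what is moved stays moved. The work goes in short steps, Python scripts to look and compute and a shell command to move; the robot and the scene stay as the last step left them, time stands still between calls to the robot, and variables do not carry over. Pictures are saved under pics/ and viewed, about 8 in all and at most 12, crops included, and the job is handed in when it is done.

```bash
ls; mkdir -p pics; cat > h.py <<'E'
from cell import *
import numpy as np, cv2
def ray(c,at,z):
    r,k=at; d=np.array(c["rotation"])@np.array([(k-c["cx"])/c["fx"],(r-c["cy"])/c["fy"],1.]); e=np.array(c["eye"])
    return e+d*(z-e[2])/d[2]
def proj(c,p):
    q=np.array(c["rotation"]).T@(np.array(p)-np.array(c["eye"])); return np.array([q[1]/q[2]*c["fy"]+c["cy"],q[0]/q[2]*c["fx"]+c["cx"]])
E
python3 - <<'E'
from h import *
s=observe(); print({k:np.round(v,3).tolist() for k,v in s.items()})
for n in("top","side"):
    c=read_camera(n); cv2.imwrite(f"pics/{n}0.png",c["img"]); print(n,np.round(c["eye"],3),np.round(c["rotation"],3).tolist(),c["fx"])
    for l,z in(("carton",0),("bay_stop",0),("pad_middle",.034),("guide",0),("oil_filter",0),("brown_bottle",0),("grease_tub",0)):
        for d in place_of(n,l)[:2]: print(l,np.round(d["at"],1),round(d["conf"],2),np.round(ray(c,d["at"],z)[:2]*1000,1))
E
```

```text
pics
{'time': 0.0, 'qpos': [-1.381, 0.343, 1.525, -0.0, 1.275, -0.146], 'qvel': [-0.0, 0.001, 0.0, 0.0, -0.0, -0.001], 'joint_efforts': [0.001, -43.124, -24.422, 0.072, 0.056, -0.0], 'tool_pos': [0.173, -0.495, 0.188], 'tool_rot': [-3.14, -0.0, 0.336], 'contact_force': [0.182, -0.201, -1.069], 'torque': [-0.015, -0.005, -0.009], 'opening': 0.092}
top [ 0.374 -0.091  0.921] [-3.031, -0.011, -1.584] 471.866676050982Traceback (most recent call last):
  File "<stdin>", line 6, in <module>
  File "h.py", line 5, in ray
    return e+d*(z-e[2])/d[2]
                        ~^^^
IndexError: invalid index to scalar variable.
```

```bash
cat > h.py <<'E'
from cell import *
import numpy as np, cv2
from scipy.spatial.transform import Rotation as Ro
def R(c): return Ro.from_euler("xyz",c["rotation"]).as_matrix()
def ray(c,at,z):
    r,k=at; d=R(c)@np.array([(k-c["cx"])/c["fx"],(r-c["cy"])/c["fy"],1.]); e=np.array(c["eye"])
    return e+d*(z-e[2])/d[2]
def proj(c,p):
    q=R(c).T@(np.array(p)-np.array(c["eye"])); return np.array([q[1]/q[2]*c["fy"]+c["cy"],q[0]/q[2]*c["fx"]+c["cx"]])
E
python3 - <<'E'
from h import *
for n in("top","side"):
    c=read_camera(n); cv2.imwrite(f"pics/{n}0.png",c["img"]); print(n,np.round(c["eye"],3),np.round(c["rotation"],3).tolist(),c["fx"])
    for l,z in(("carton",0),("bay_stop",0),("pad_middle",.034),("guide",0),("oil_filter",0),("brown_bottle",0),("grease_tub",0)):
        for d in place_of(n,l)[:2]: print(l,np.round(d["at"],1),round(d["conf"],2),np.round(ray(c,d["at"],z)[:2]*1000,1))
E
```

```text
top [ 0.374 -0.091  0.921] [-3.031, -0.011, -1.584] 471.866676050982
carton [250.2 227.5] 0.6 [450.1  84.8]
pad_middle [249.2 399.9] 0.61 [ 445.  -246.7]
oil_filter [289.7 313.9] 0.62 [371.1 -83.1]
brown_bottle [178.1 270.6] 0.76 [5.929e+02 5.000e-01]
grease_tub [184.6 335.5] 0.95 [ 578.3 -128.4]
side [-0.251 -0.077  0.544] [-2.145, -0.022, -1.561] 477.8797942457256
pad_middle [271.2 413. ] 0.77 [ 436.9 -246.3]
guide [282.7 393.4] 0.94 [ 445.8 -215.8]
oil_filter [311.1 317.4] 0.73 [362.9 -77. ]
brown_bottle [241.2 283.7] 0.79 [576.3  -3.8]
grease_tub [244.7 345.5] 0.9 [ 568.7 -131.6]
```

View pics/top0.png

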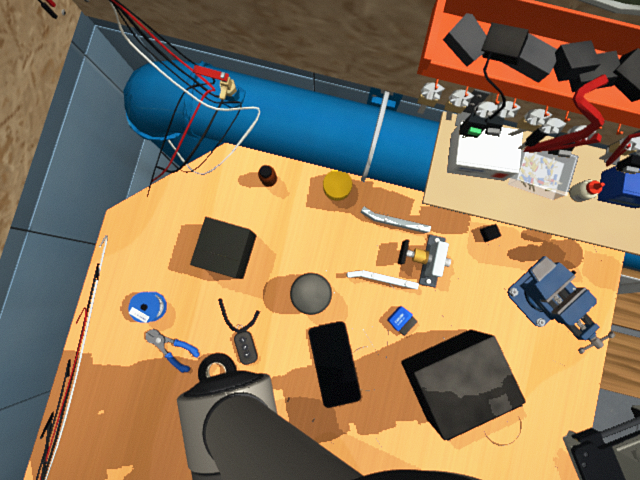

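View pics/side0.png

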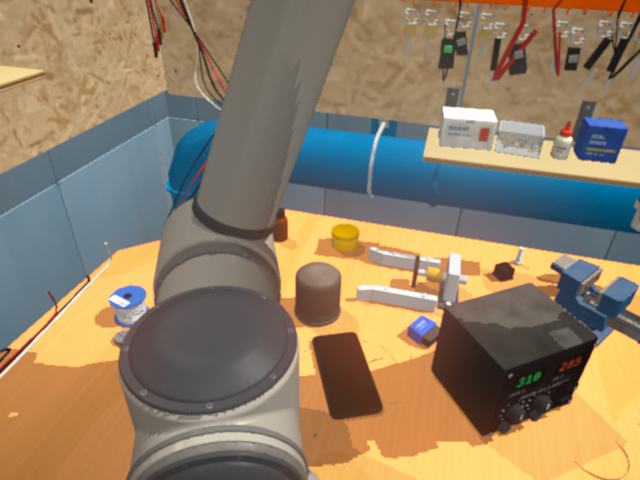

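```bash
python3 - <<'E'
import cv2
i=cv2.imread("pics/top0.png")[150:320,170:460]
i=cv2.convertScaleAbs(i,alpha=1.3,beta=15)
i=cv2.resize(i,None,fx=2.75,fy=2.75,interpolation=cv2.INTER_CUBIC)
for k in range(0,290,20):
    cv2.putText(i,str(170+k),(int(k*2.75),10),0,.35,(255,255,255),1); cv2.line(i,(int(k*2.75),12),(int(k*2.75),18),(255,255,255),1)
for k in range(10,170,20): cv2.putText(i,str(150+k),(0,int(k*2.75)),0,.35,(255,255,255),1)
cv2.imwrite("pics/crop0.png",i)
E
```

```text
(no output)
```

View pics/crop0.png

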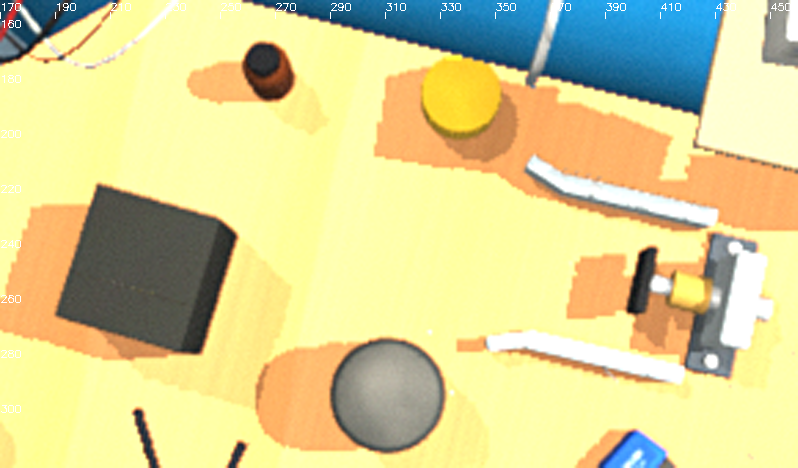

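```bash
cat >> h.py <<'E'
def T(p,P): 
    P=np.atleast_2d(P).astype(float); c,s=np.cos(p[2]),np.sin(p[2])
    return np.c_[p[0]+c*P[:,0]-s*P[:,1],p[1]+s*P[:,0]+c*P[:,1],P[:,2]]
E
python3 - <<'E'
from h import *
from scipy.optimize import least_squares as L
c=read_camera("top")
px=lambda a:np.array([[150+y/2.75,170+x/2.75] for x,y in a])
def fit(M,a,p0):
    M=np.array(M)/1000; a=px(a)
    f=lambda p:(np.array([proj(c,q) for q in T(p,M)])-a).ravel()
    r=L(f,p0); print(np.round(r.x[:2]*1000,1),round(r.x[2],3),np.round(r.fun.reshape(-1,2),1).tolist()); return r.x
bay=fit([[77,50,28],[-33,50,28],[77,-50,28],[-33,-50,28]],[(716,221),(568,190),(684,368),(535,332)],[.45,-.22,-1.7])
# carton: -y face first => y axis ~ opposite of bay x (yaw ~ bay+pi/2)
car=fit([[45,42,90],[45,-42,90],[-45,-42,90],[-45,42,90],[45,-42,0]],[(98,184),(219,219),(180,352),(57,314),(236,235)],[.45,.09,-.2])
for n,z,a in(("filter",.084,[(388,395)]),("tub",.036,[(461,95)]),("bottlecap",.068,[(266,58)]),("bottlefoot",0,[(271,83)])):
    print(n,np.round(ray(c,px(a)[0],z)*1000,1))
# radii
print([np.round(ray(c,px([q])[0],.084)*1000,1).tolist() for q in((332,395),(444,395))],[np.round(ray(c,px([q])[0],.036)*1000,1).tolist() for q in((422,95),(500,95))])
np.save("fit.npy",[bay,car])
i=c["img"].copy()
for p,Q in((bay,[[x,y,z] for x in(-33,77) for y in(-50,50) for z in(28,)]+[[-60,60,28],[-60,-60,28],[28,0,34]]),(car,[[x,y,z] for x in(-45,45) for y in(-42,42) for z in(0,90)])):
    for q in T(p,np.array(Q)/1000):
        r=proj(c,q); cv2.circle(i,(int(round(r[1])),int(round(r[0]))),1,(0,0,255),-1)
cv2.imwrite("pics/ov0.png",cv2.resize(i[150:320,170:460],None,fx=2.75,fy=2.75))
E
```

```text
[ 447.7 -221.9] -1.813 [[1.6, 0.8], [-0.1, -1.6], [-0.6, 1.7], [-0.8, -0.9]]
[448.3  80.6] -0.292 [[-0.6, -0.6], [-0.3, 0.8], [0.3, -0.1], [0.9, -1.2], [-0.4, 1.1]]
filter [364.5 -78.8  84. ]
tub [ 570.4 -131.1   36. ]
bottlecap [590.    0.9  68. ]
bottlefoot [588.7   4.6   0. ]
[[365.0, -43.0, 84.0], [364.1, -114.7, 84.0]] [[570.7, -103.9, 36.0], [570.1, -158.2, 36.0]]
```

View pics/ov0.png

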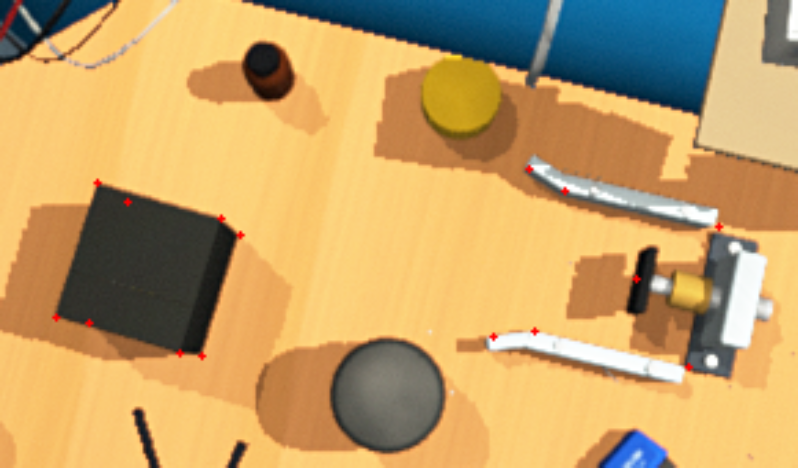

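```bash
cat >> h.py <<'E'
def st():
    s=observe(); p=np.array(s["tool_pos"])*1000; print("t",round(s["time"],2),"p",np.round(p,1),"rpy",np.round(s["tool_rot"],3),"F",np.round(s["contact_force"],1),"op",round(s["opening"],3)); return s
def go(x,y,z,yaw=None):
    s=observe(); M=Ro.from_euler("xyz",s["tool_rot"]).as_matrix(); d=M.T@(np.array([x,y,z])-np.array(s["tool_pos"])*1000)
    print("shift",np.round(d,1), "roll", None if yaw is None else round(s["tool_rot"][2]-yaw,3))
def bay(x,y,p=None):
    p=np.load("fit.npy")[0] if p is None else p
    return T(p,[[x/1000,y/1000,0]])[0,:2]*1000
E
python3 - <<'E'
from h import *
import cell; print([k for k in dir(cell) if k[0]!="_"]); print(globals().get("grip_point_offset"))
c=read_camera("top")
for q in((150,250),(165,300),(176,350),(188,420)): print(q,[np.round(ray(c,q,z)[:2]*1000).tolist() for z in(0,.1,.2)])
np.save("fit.npy",[[.4477,-.2219,-1.808],[.4483,.0806,-.292]])
st(); go(173,-496,250); go(360,-250,250); print(bay(-294,-140)); go(*bay(-300,-150),250,-.292)
E
```

```text
['IKError', 'boxes_of', 'grip_point_offset', 'hand_in', 'observe', 'place_of', 'read_camera']
0.0188
(150, 250) [[651.0, 42.0], [621.0, 27.0], [591.0, 13.0]]
(165, 300) [[619.0, -58.0], [592.0, -62.0], [566.0, -65.0]]
(176, 350) [[595.0, -158.0], [571.0, -150.0], [547.0, -143.0]]
(188, 420) [[570.0, -297.0], [548.0, -274.0], [527.0, -252.0]]
t 1.0 p [ 173.  -495.7  189. ] rpy [3.141 0.    0.336] F [-0.1 -0.1 -0.3] op 0.092
shift [ -0.1   0.3 -61. ] roll None
shift [ 257.5 -170.4  -61.1] roll None
[380.70590165  96.76564105]
shift [ 386.1 -501.4  -61.1] roll 0.628
```

```bash
python3 -m inch '[[[0,0,-60,0],[51.5,-34,0,0],[51.5,-34,0,0],[51.5,-34,0,0],[51.5,-34,0,0],[51.5,-34,0,0],[0,0,0,0.157],[0,0,0,0.157],[0,0,0,0.157],[0,0,0,0.157]]]' 0.13 20
python3 - <<'E'
from h import *
st(); go(*bay(-300,-150),200,-.292);go(*bay(-296,-150),36,-.292)
E
```

```text
time: 2.25
tool_pos: [0.3602, -0.2502, 0.249]
tool_rot: [3.141, -0.0, -0.297]
contact_force: [-0.1, -0.7, 0.2]
opening: 0.0402
t 2.25 p [ 360.2 -250.2  249. ] rpy [ 3.141 -0.    -0.297] F [-0.1 -0.7  0.2] op 0.04
shift [ -92.3 -343.2   48.9] roll -0.005
shift [ -92.1 -339.2  212.9] roll -0.005
```

```bash
python3 -m inch '[[[-15.3,-56.5,0,0],[-15.3,-56.5,0,0],[-15.3,-56.5,0,0],[-15.3,-56.5,0,0],[-15.3,-56.5,0,0],[-15.3,-56.5,0,0],[0,0,60,0],[0,0,60,0],[0,0,60,0],[0,0,33,0]]]'
python3 - <<'E'
from h import *
st(); c=read_camera("top"); i=c["img"][150:390,130:450]; cv2.imwrite("pics/a1.png",cv2.resize(i,None,fx=2.5,fy=2.5))
E
```

```text
time: 3.5
tool_pos: [0.3683, 0.1007, 0.0337]
tool_rot: [3.14, 0.003, -0.292]
contact_force: [0.7, 0.6, 0.5]
opening: 0.0396
t 3.5 p [368.3 100.7  33.7] rpy [ 3.14e+00  3.00e-03 -2.92e-01] F [0.7 0.6 0.5] op 0.04
```

View pics/a1.png

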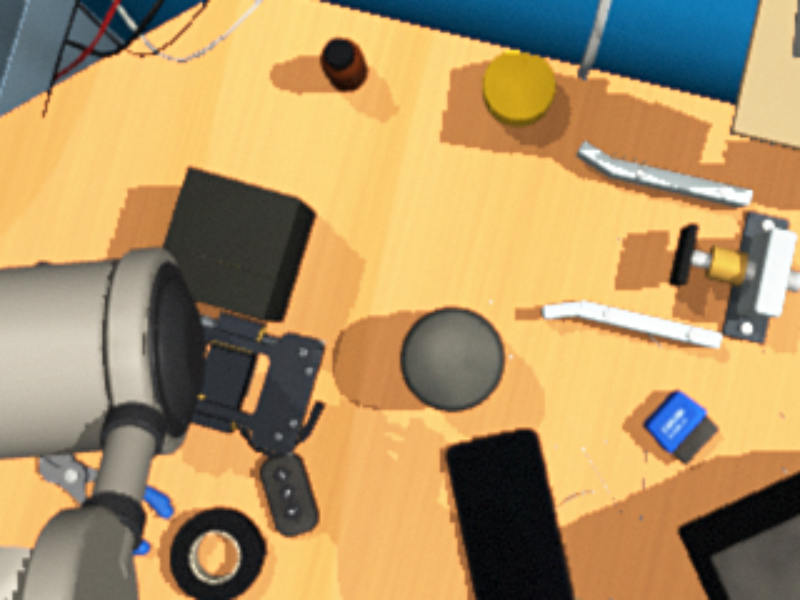

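```bash
python3 -m inch '[[[10,0,-1,0],[10,0,0,0],[4,0,0,0],[4,0,0,0],[4,0,0,0],[4,0,0,0],[4,0,0,0]]]'
python3 - <<'E'
from h import *
st(); go(*bay(-294,-55),34,-.237)
E
```

```text
time: 4.42
tool_pos: [0.4071, 0.0893, 0.0374]
tool_rot: [3.141, 0.002, -0.292]
contact_force: [-5.2, 1.0, 4.5]
opening: 0.0401
t 4.42 p [407.1  89.3  37.4] rpy [ 3.141e+00  2.000e-03 -2.920e-01] F [-5.2  1.   4.5] op 0.04
shift [57.4 -4.2  3.3] roll -0.055
```

```bash
python3 -m inch '[[[0,0,2,0],[3,0,1,0],[3,0,0,0],[3,0,0,0],[3,0,0,0]]]'
python3 - <<'E'
from h import *
st(); go(*bay(-294,-55),34,-.237)
E
```

```text
time: 5.05
tool_pos: [0.4197, 0.0857, 0.0339]
tool_rot: [3.141, 0.0, -0.292]
contact_force: [-4.0, 0.0, 1.6]
opening: 0.0402
t 5.05 p [419.7  85.7  33.9] rpy [ 3.141  0.    -0.292] F [-4.   0.   1.6] op 0.04
shift [44.3 -4.  -0.1] roll -0.055
```

```bash
python3 -m inch '[[[4,0,0,-0.007],[4.5,0,0,-0.007],[4.5,0,0,-0.007],[4.5,0,0,-0.007],[4.5,0,0,-0.007],[4.5,0,0,-0.007],[4.5,0,0,-0.007],[4.5,0,0,-0.006],[4,0,0,0],[3.5,0,0,0]]]'
python3 -m inch '[[[0,0,0,0],[-5,0,0,0],[-30,0,0,0],[-30,0,0,0],[0,0,-60,0],[0,0,-60,0],[0,0,-60,0]]]'
cat > look.py <<'E'
import sys
from h import *
st(); c=read_camera("top"); i=c["img"]
cv2.imwrite(f"pics/{sys.argv[1]}.png",cv2.resize(i[150:350,180:460],None,fx=2.8,fy=2.8,interpolation=cv2.INTER_CUBIC))
m=(i.max(2)<75).astype(np.uint8)
print("place",[ (np.round(ray(c,d["at"],0)[:2]*1000,1),round(d["conf"],2)) for d in place_of("top","carton")[:1]])
E
python3 look.py b1
```

```text
time: 6.3
tool_pos: [0.4615, 0.0746, 0.0339]
tool_rot: [3.142, -0.0, -0.237]
contact_force: [-3.9, 1.2, 2.4]
opening: 0.04
time: 7.18
tool_pos: [0.398, 0.0899, 0.2162]
tool_rot: [-3.141, -0.002, -0.237]
contact_force: [1.6, -0.0, -0.6]
opening: 0.0403
t 7.17 p [398.   89.9 216.2] rpy [-3.141e+00 -2.000e-03 -2.370e-01] F [ 1.6 -0.  -0.6] op 0.04
place [(array([515.5,  65.9]), 0.81)]
```

View pics/b1.png

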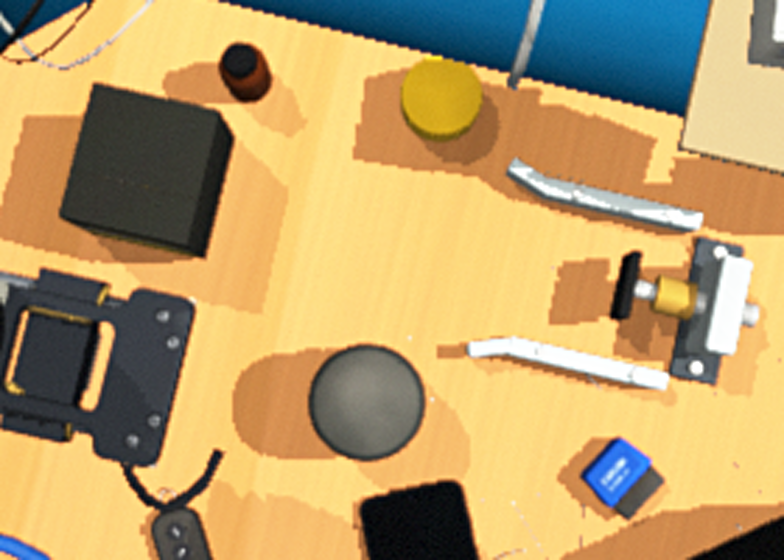

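```bash
cat > car.py <<'E'
from h import *
from scipy.optimize import minimize
def carton(c,p0,hide=None):
    S=4; x,y=[int(v) for v in proj(c,[p0[0],p0[1],.05])[::-1]]; W=60
    x0,y0=x-W,y-W
    im=cv2.resize(c["img"][y0:y+W,x0:x+W],None,fx=S,fy=S,interpolation=cv2.INTER_LINEAR)
    m=(im.max(2)<85).astype(np.uint8)
    if hide is None:
        n,l,s,ce=cv2.connectedComponentsWithStats(m); k=l[W*S,W*S]; m=(l==k).astype(np.uint8)
        m=cv2.morphologyEx(m,cv2.MORPH_OPEN,np.ones((13,13)))
    Q=np.array([[a,b,z] for a in(-.045,.045) for b in(-.042,.042) for z in(0,.09)])
    def f(p):
        h=np.array([proj(c,q)[::-1] for q in T(p,Q)]); h=((h-[x0,y0]+.5)*S-.5)
        t=np.zeros_like(m); cv2.fillConvexPoly(t,cv2.convexHull(np.round(h*16).astype(np.int32)),1,shift=4)
        return float((t!=m).sum())/S/S
    b=min((minimize(f,[p0[0]+d,p0[1]+e,p0[2]],method="Nelder-Mead",options=dict(initial_simplex=np.array([[p0[0]+d,p0[1]+e,p0[2]]]*4)+np.array([[0]*3,[.006,0,0],[0,.006,0],[0,0,.06]]),xatol=1e-4,fatol=.05)) for d in(-.005,.005) for e in(-.004,.004)),key=lambda r:r.fun)
    return b.x,b.fun
def inbay(p):
    B=np.load("fit.npy")[0]; d=np.array(p[:2])-B[:2]; s,co=np.sin(B[2]),np.cos(B[2])
    return np.round([(co*d[0]+s*d[1])*1000,(-s*d[0]+co*d[1])*1000],1), round(p[2]-(B[2]+np.pi/2),3)
E
python3 - <<'E'
from car import *
c=read_camera("top"); p,e=carton(c,[.516,.064,-.237]); print(p,e,inbay(p))
np.save("car.npy",p); s=st(); print(inbay([*s["tool_pos"][:2],s["tool_rot"][2]]))
go(*bay(-370,-5),216,1.334)
E
```

```text
[ 0.51781315  0.06505218 -0.2805679 ] 191.25 (array([-295.4,    0.7]), np.float64(-0.043))
t 7.33 p [400.1  90.  217. ] rpy [-3.139 -0.009 -0.237] F [ 0.2  0.7 -0.2] op 0.04
(array([-292. , -119.5]), np.float64(0.0))
shift [114.5 -78.    2.2] roll -1.571
```

```bash
python3 - <<'E'
from car import *
from scipy.optimize import least_squares as L
c=read_camera("top")
a=np.array([[150+y/2.8,180+x/2.8] for x,y in((94,85),(217,113),(190,249),(62,214),(233,137),(206,257))])
M=np.array([[45,42,90],[45,-42,90],[-45,-42,90],[-45,42,90],[45,-42,0],[-45,-42,0]])/1000
r=L(lambda p:(np.array([proj(c,q) for q in T(p,M)])-a).ravel(),[.516,.064,-.237]); print(r.x,np.round(r.fun.reshape(-1,2),1).tolist(),inbay(r.x))
i=c["img"][150:250,180:290]; g=i.max(2); print(np.percentile(g,[1,10,30,50]))
m=(cv2.resize(g,None,fx=4,fy=4)<85).astype(np.uint8)*255; print([int(v) for v in (g[30:60,30:60].min(),g[30:60,30:60].max())]); print(g[60,15:85].tolist())
E
```

```text
[ 0.51688013  0.06394574 -0.22714325] [[-0.9, -0.6], [-1.1, 1.2], [-0.8, -0.7], [1.7, -1.3], [-0.1, 1.2], [1.2, 0.4]] (array([-2.941e+02,  1.000e-01]), np.float64(0.01))
[ 26.   54.   86.  232.5]
[41, 255]
[210, 208, 208, 207, 206, 204, 208, 208, 210, 195, 70, 46, 52, 54, 52, 53, 52, 56, 53, 53, 52, 54, 56, 58, 53, 54, 56, 57, 57, 55, 57, 55, 58, 54, 53, 56, 55, 56, 59, 56, 56, 53, 57, 57, 59, 57, 58, 54, 60, 62, 58, 56, 56, 61, 60, 58, 60, 59, 46, 33, 37, 34, 30, 30, 23, 68, 200, 255, 250, 249]
```

```bash
python3 -m inch '[[[38,-26,0,0],[38,-26,0,0],[38.5,-26,0,0],[0,0,0,-0.1745],[0,0,0,-0.1745],[0,0,0,-0.1745],[0,0,0,-0.1745],[0,0,0,-0.1745],[0,0,0,-0.1745],[0,0,0,-0.1745]]]'
python3 -m inch '[[[0,0,0,-0.1745],[0,0,0,-0.1745],[0,0,0,0]]]'
python3 - <<'E'
from h import *
st(); go(*bay(-368,-3),35,1.334)
E
```

```text
time: 8.62
tool_pos: [0.5268, 0.1387, 0.2117]
tool_rot: [-3.139, 0.002, 0.99]
contact_force: [-0.3, 0.1, 0.1]
opening: 0.0404
time: 9.0
tool_pos: [0.5269, 0.1387, 0.2121]
tool_rot: [-3.139, 0.001, 1.332]
contact_force: [0.3, 0.1, -0.1]
opening: 0.0403
t 9.0 p [526.9 138.7 212.1] rpy [-3.139e+00  1.000e-03  1.332e+00] F [ 0.3  0.1 -0.1] op 0.04
shift [ -0.9   5.2 177.1] roll -0.002
```

```bash
python3 -m inch '[[[-1,5,59,0],[0,0,59,0],[0,0,50,0],[0,0,9,0],[0,0,0,0],[-10,0,0,0],[-6,0,0,0],[-4,0,0,0],[-4,0,0,0],[-4,0,0,0]]]'
python3 - <<'E'
from car import *
s=st(); print(inbay([*s["tool_pos"][:2],s["tool_rot"][2]]))
E
```

```text
time: 10.25
tool_pos: [0.5268, 0.1101, 0.0379]
tool_rot: [3.139, -0.002, 1.333]
contact_force: [0.5, 6.1, 4.0]
opening: 0.0401
t 10.25 p [526.8 110.1  37.9] rpy [ 3.139e+00 -2.000e-03  1.333e+00] F [0.5 6.1 4. ] op 0.04
(array([-341.3,   -1.2]), np.float64(1.57))
```

```bash
python3 -m inch '[[[4,0,0,0],[3,0,3,0],[0,0,3,0],[0,0,0,0],[0,0,0,0],[-3,0,0,0],[-3,0,0,0],[-3,0,0,0],[-3,0,0,0]]]'
python3 - <<'E'
from car import *
s=st(); print(inbay([*s["tool_pos"][:2],s["tool_rot"][2]]))
E
```

```text
time: 11.38
tool_pos: [0.5248, 0.1047, 0.0311]
tool_rot: [3.141, -0.001, 1.333]
contact_force: [0.6, 2.9, 0.3]
opening: 0.04
t 11.38 p [524.8 104.7  31.1] rpy [ 3.141e+00 -1.000e-03  1.333e+00] F [0.6 2.9 0.3] op 0.04
(array([-335.5,   -1.8]), np.float64(1.57))
```

```bash
python3 -m inch '[[[-4,0,0,0],[-5,0,0,0],[-5,0,0,0],[-5,0,0,0],[-5,0,0,0],[-5,0,0,0],[-5,0,0,0],[-5,0,0,0],[-5,0,0,0],[-5,0,0,0]]]'
python3 -m inch '[[[-5,0,0,0],[-5,0,0,0],[-5,0,0,0],[-5,0,0,0],[-5,0,0,0],[-5,0,0,0],[-5,0,0,0],[-5,0,0,0],[-5,0,0,0],[-5,0,0,0]]]'
python3 - <<'E'
from car import *
s=st(); print(inbay([*s["tool_pos"][:2],s["tool_rot"][2]]))
c=read_camera("top"); i=c["img"]
cv2.imwrite("pics/d1.png",cv2.resize(i[150:350,180:460],None,fx=2.8,fy=2.8,interpolation=cv2.INTER_CUBIC))
E
```

```text
time: 12.62
tool_pos: [0.5129, 0.0567, 0.031]
tool_rot: [3.141, 0.0, 1.333]
contact_force: [1.0, 4.8, 2.9]
opening: 0.0402
time: 13.88
tool_pos: [0.5011, 0.0081, 0.0309]
tool_rot: [-3.142, 0.0, 1.333]
contact_force: [1.0, 4.9, 4.0]
opening: 0.0401
t 13.88 p [501.1   8.1  30.9] rpy [-3.142  0.     1.333] F [1.  4.9 4. ] op 0.04
(array([-236.1,   -2.2]), np.float64(1.57))
```

View pics/d1.png

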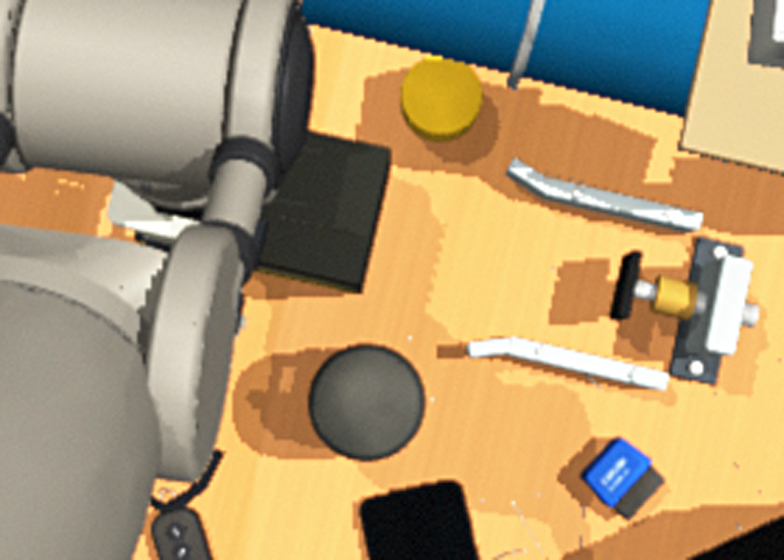

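```bash
python3 - <<'E'
from car import *
c=read_camera("top")
for q in((389,148),(361,290)): print(inbay([*ray(c,(150+q[1]/2.8,180+q[0]/2.8),.09)[:2],0])[0])
for q in((512,338),(668,373),(470,344)): print(inbay([*ray(c,(150+q[1]/2.8,180+q[0]/2.8),.028)[:2],0])[0])
for q in((545,192),(700,228),(515,175)): print(inbay([*ray(c,(150+q[1]/2.8,180+q[0]/2.8),.028)[:2],0])[0])
E
```

```text
[-142.    45.6]
[-138.9  -46.8]
[-34.4 -51.6]
[ 73.3 -51.2]
[-61.2 -61.9]
[-33.6  50.8]
[74.9 50.2]
[-56.1  57.7]
```

```bash
python3 -m inch '[[[-5,0,0,0],[-5,0,0,0],[-5,0,0,0],[-5,0,0,0],[-5,0,0,0],[-5,0,0,0],[-5,0,0,0],[-5,0,0,0],[-5,0,0,0],[-5,0,0,0]]]'
python3 -m inch '[[[-5,0,0,0],[-5,0,0,0],[-5,0,0,0],[-5,0,0,0],[-5,0,0,0],[-4,0,0,0],[-4,0,0,0],[-4,0,0,0],[-4,0,0,0],[-4,0,0,0]]]'
python3 - <<'E'
from car import *
s=st(); print(inbay([*s["tool_pos"][:2],s["tool_rot"][2]]))
E
```

```text
time: 15.22
tool_pos: [0.4893, -0.0406, 0.0309]
tool_rot: [-3.141, 0.0, 1.333]
contact_force: [1.0, 3.3, 1.1]
opening: 0.04
time: 16.48
tool_pos: [0.4787, -0.0842, 0.0309]
tool_rot: [-3.142, 0.0, 1.333]
contact_force: [-0.1, 3.1, 0.3]
opening: 0.0398
t 16.48 p [478.7 -84.2  30.9] rpy [-3.142  0.     1.333] F [-0.1  3.1  0.3] op 0.04
(array([-141.1,   -2.2]), np.float64(1.57))
```

```bash
python3 -m inch '[[[-4,0,0,0],[-4,0,0,0],[-4,0,0,0],[-4,0,0,0],[-4,0,0,0]]]'
python3 -m inch '[[[-4,0,0,0],[-4,0,0,0],[-4,0,0,0],[-4,0,0,0],[-4,0,0,0]]]'
python3 -m inch '[[[-3,0,0,0],[-3,0,0,0],[-2,0,0,0],[-2,0,0,0]]]'
```

```text
time: 17.1
tool_pos: [0.474, -0.1036, 0.0309]
tool_rot: [-3.141, 0.0, 1.333]
contact_force: [0.2, 4.0, 1.2]
opening: 0.0398
time: 17.73
tool_pos: [0.4689, -0.1228, 0.0308]
tool_rot: [-3.141, -0.0, 1.333]
contact_force: [-1.4, 5.6, 1.3]
opening: 0.0401
time: 18.23
tool_pos: [0.4664, -0.1323, 0.0308]
tool_rot: [-3.14, -0.0, 1.334]
contact_force: [-2.3, 5.0, 1.6]
opening: 0.0402
```

```bash
python3 - <<'E'
from car import *
s=st(); print(inbay([*s["tool_pos"][:2],s["tool_rot"][2]]))
for n in("top","side"):
    c=read_camera(n); r=(150,350,180,460) if n=="top" else (180,380,250,530)
    cv2.imwrite(f"pics/e_{n}.png",c["img"][r[0]:r[1],r[2]:r[3]])
a=np.vstack([cv2.imread(f"pics/e_{n}.png") for n in("top","side")]); cv2.imwrite("pics/e.png",cv2.resize(a,None,fx=1.5,fy=1.5))
E
```

```text
t 18.23 p [ 466.4 -132.3   30.8] rpy [-3.14  -0.     1.334] F [-2.3  5.   1.6] op 0.04
(array([-91.5,  -2.9]), np.float64(1.571))
```

View pics/e.png

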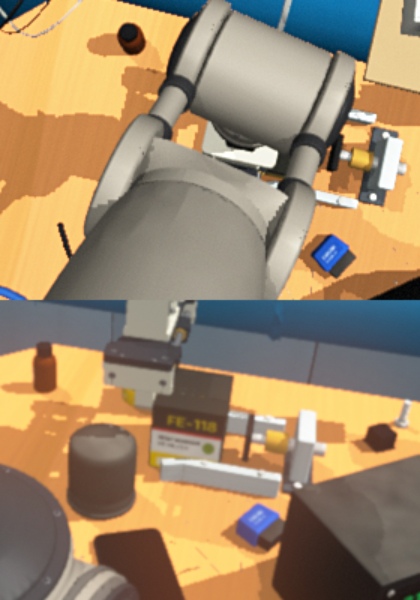

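```bash
python3 -m inch '[[[-2,-1,0,0],[-2,-1,0,0],[-2,-1,0,0]]]'; python3 -m inch '[[[-2,0,0,0],[-2,0,0,0]]]'; python3 -m inch '[[[-2,0,0,0],[0,0,0,0]]]'
python3 - <<'E'
from car import *
s=st(); print(inbay([*s["tool_pos"][:2],s["tool_rot"][2]]))
E
```

```text
time: 18.7
tool_pos: [0.4631, -0.1383, 0.031]
tool_rot: [3.141, 0.0, 1.333]
contact_force: [1.3, 1.0, -0.1]
opening: 0.0404
time: 18.95
tool_pos: [0.4617, -0.1417, 0.0309]
tool_rot: [-3.141, -0.0, 1.333]
contact_force: [1.8, 2.3, 0.9]
opening: 0.0402
time: 19.2
tool_pos: [0.4612, -0.1437, 0.0308]
tool_rot: [-3.141, 0.0, 1.333]
contact_force: [0.5, 1.8, -0.4]
opening: 0.0396
t 19.2 p [ 461.2 -143.7   30.8] rpy [-3.141  0.     1.333] F [ 0.5  1.8 -0.4] op 0.04
(array([-79.1,  -5.3]), np.float64(1.57))
```

```bash
for k in 1; do python3 -m inch '[[[-2,0,0,0],[-1,0,0,0]]]'; python3 -m inch '[[[-2,0,0,0],[-1,0,0,0]]]';python3 -m inch '[[[-1,0,0,0],[-1,0,0,0]]]'; done | grep -E "pos|force"
```

```text
tool_pos: [0.4606, -0.1464, 0.0309]
contact_force: [1.1, 3.6, 0.4]
tool_pos: [0.4599, -0.1495, 0.0309]
contact_force: [0.4, 2.7, 0.9]
tool_pos: [0.4594, -0.1514, 0.0309]
contact_force: [0.7, 2.8, 1.3]
```

```bash
{ python3 -m inch '[[[-1,0,0,0],[-1,0,0,0]]]'; python3 -m inch '[[[-1,0,0,0],[-1,0,0,0]]]';python3 -m inch '[[[-1,0,0,0],[-1,0,0,0]]]'; } | grep -E "pos|force"
```

```text
tool_pos: [0.459, -0.1533, 0.0309]
contact_force: [1.1, 2.5, 1.2]
tool_pos: [0.4585, -0.1553, 0.0309]
contact_force: [0.4, 3.0, 1.4]
tool_pos: [0.4582, -0.1566, 0.0311]
contact_force: [1.5, 8.0, 3.8]
```

```bash
{ python3 -m inch '[[[0,0,0,0],[0,0,0,0]]]'; python3 -m inch '[[[-1,0,0,0],[0,0,0,0]]]'; } | grep -E "pos|force"
```

```text
tool_pos: [0.4582, -0.1566, 0.031]
contact_force: [0.6, 6.4, 2.5]
tool_pos: [0.4581, -0.1573, 0.0311]
contact_force: [2.1, 8.8, 2.6]
```

```bash
{ python3 -m inch '[[[-1,0,0,0],[0,0,0,0]]]'; python3 -m inch '[[[-1,0,0,0],[0,0,0,0]]]'; } | grep -E "pos|force"
```

```text
tool_pos: [0.458, -0.1578, 0.0312]
contact_force: [3.6, 10.2, 4.2]
tool_pos: [0.4578, -0.1585, 0.0313]
contact_force: [2.6, 11.4, 5.4]
```

```bash
{ python3 -m inch '[[[-1,0,0,0],[0,0,0,0]]]'; } | grep -E "pos|force"; python3 - <<'E'
from h import *
for n in ("top","side"): read_camera(n)
a=[]
for _ in range(3):
    s=observe(); a.append(s["contact_force"]); read_camera("side")
print(np.round(a,1)); st()
E
```

```text
tool_pos: [0.4577, -0.1591, 0.0314]
contact_force: [3.6, 14.2, 7.0]
[[ 4.1 13.2  6.6]
 [ 3.4 14.2  7.2]
 [ 3.8 14.2  6.1]]
t 22.2 p [ 457.7 -159.    31.4] rpy [ 3.141e+00 -3.000e-03  1.333e+00] F [ 3.7 13.3  6.5] op 0.04
```

```bash
{ python3 -m inch '[[[0,0,0,0],[0,0,0,0],[0,0,0,0],[0,0,0,0]]]'; python3 -m inch '[[[0,0,0,0],[0,0,0,0],[0,0,0,0],[0,0,0,0]]]'; python3 -m inch '[[[2,0,0,0],[2,0,0,0],[3,0,0,0],[5,0,0,0],[10,0,0,0],[20,0,0,0],[30,0,0,0],[0,0,-60,0],[0,0,-60,0],[0,0,-60,0]]]'; } | grep -E "time|pos|force"; python3 -m inch '[[[50,0,0,0],[50,0,0,0],[50,0,0,0],[0,0,0,0]]]' | grep pos
python3 - <<'E'
from car import *
st()
for n in("top","side"):
    c=read_camera(n); r=(150,350,180,460) if n=="top" else (180,380,250,530)
    cv2.imwrite(f"pics/f_{n}.png",c["img"][r[0]:r[1],r[2]:r[3]])
a=np.vstack([cv2.imread(f"pics/f_{n}.png") for n in("top","side")]); cv2.imwrite("pics/f.png",cv2.resize(a,None,fx=1.5,fy=1.5))
E
```

```text
time: 22.7
tool_pos: [0.4577, -0.1591, 0.0314]
contact_force: [3.8, 13.3, 6.1]
time: 23.2
tool_pos: [0.4577, -0.1591, 0.0314]
contact_force: [3.4, 13.5, 6.9]
time: 24.45
tool_pos: [0.4738, -0.0903, 0.2129]
contact_force: [1.1, 0.0, -0.4]
tool_pos: [0.5093, 0.058, 0.2107]
t 24.95 p [509.3  58.  210.7] rpy [-3.141 -0.     1.338] F [ 0.5  0.9 -0.7] op 0.04
```

View pics/f.png

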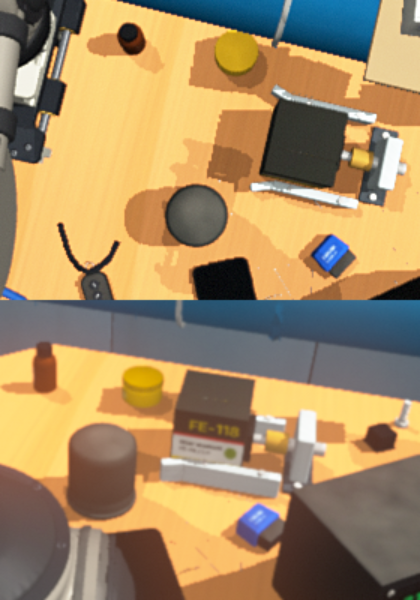

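The carton stands flat in the bay, between the rails and against the pad (top picture about col 280–345, row 100–190 in the crop). Nothing else has moved, and the arm is clear.

```bash
python3 -c "
from cell import *
print(observe()['time'],hand_in())"
```

```text
the job is handed in; nothing more can be done
25.05 None
```

The carton is in the bay, standing flat between the rails against the pad, and the job was handed in at about 25 s of the 72 s allowed.

- **Path:** I pushed it sideways about 72 mm onto the bay's centre line, then moved the gripper behind it and pushed it straight in. The pictures show the filter, bottle and tub where they began, and I saw no contact with any of them. The only contact beyond the desk was what I took for the far rail: a sideways force of about 3 N near the end, which went after I shifted the tool a little.
- **Press:** The pad was felt at about tool x = 0.458, y = -0.155 m. I held the push at a steady 14 N or so on the fingers for about 1.5 s, staying below the 20 N limit in every reading.
- **Last check:** After backing off, both cameras showed the carton upright in the bay and the arm clear of everything.

**Uncertain or in disagreement:**
- **Pad force:** It could not be read directly. Taking off about 3 N of sliding friction gives about 11 N, but the distance pushed gives nearer 8 N.
- **Upward force:** The fingers felt 4 to 7 N upward at times, the most during the press. I lowered the gripper from about 38 to 31 mm early in the second push to reduce it. I saw no tipping in the pictures, but I took none during the press itself.
- **Carton angle:** After the sideways push, an automatic outline fit put the carton's angle off by about 0.04 rad. I used the corner fit (0.01 rad) instead, and the later view of its front face agreed to within about 0.03 rad.

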